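Find the puppet's steel counterweight

ROBOT

A 7-joint arm with a two-finger parallel gripper is mounted at the origin on the work surface. World frame = base frame: x ahead of the robot, y to its left, z up, the work surface at z = 0. Lengths are in m, angles in rad, forces in N, time in s.
With the tool pointing down it reaches from about 0.425 to 0.95 m from the base axis. Payload 4.7 kg.
Tool frame: the origin (TCP) lies on the centre line of the jaws, within the pads' length; the fingertips stand ahead of it and the grasp point (between the pads) lies 8 mm behind it (bot.nose_length is the z of the fingertips in the tool frame, in m); z points along the fingers, y is the direction in which the jaws open and shut (so a half turn about z gives the same grasp; the last joint's range is limited). The gripper opens to 85 mm and grips with 20 to 120 N. Pads are 22 mm wide; open, the fingers measure 114 mm over their backs; the gripper's body (76 mm by 85 mm) begins 54 mm behind the grasp point. The pads swing forward as they close: fully open they stand 13 mm farther back than shut.
Start: joints at [1.134, 0.469, -0.049, 1.532, 0.024, 1.141, -0.082], TCP at [0.268, -0.62, 0.242] pointing down, gripper open.
Joint ranges: [-2.59, 2.59], [-0.33, 1.99], [-1.39, 1.29], [0.1, 2.45], [-1.04, 4.18], [0.21, 1.99], [-2.66, 2.66]. Speed limits (rad/s): [2.57, 2.57, 3.14, 3.14, 3.14, 3.14, 3.14].

INTERFACE

Orientations are given as [roll, pitch, yaw] about the fixed x, y, z axes, in that order (R = Rz(yaw) Ry(pitch) Rx(roll)).
In Python, from workcell import bot, cams gives the robot as it stands. Calls block until the motion is done:
- bot.move_ptp(position, orientation): joint-space move of the TCP to a pose.
- bot.move_straight(position, orientation=None, speed=0.15, threshold=None): straight line of the TCP; orientation=None keeps the orientation; speed is the mean speed in m/s. With threshold (N) it stops when the force on the tool has changed by that much, and returns True; else False.
- bot.move_joints(angles): joint-space move.
- bot.ungrasp() and bot.gripper_close(): open the fingers fully, or close them until they stop; the grip force is fixed at half the most.
- bot.pause(seconds).
- bot.solve_ik(position, orientation): joint angles nearest the present ones, or None.
- bot.sense(): the state.
- cams.capture(name): name is "scene" or "top"; returns the picture (384x512x3 uint8, red, green, blue); there is no depth.
- cams.camera_info(name): a dict with "fx", "fy", "cx", "cy" (pixels), "k1" (the pictures are not rectified: a ray, as slopes to the right and down, at radius r is drawn at 1 + k1 r^2 times it, then the intrinsics apply), "rvec" (rotation vector, rad) and "tvec" (3), from world to camera coordinates, as OpenCV has them. Camera axes: x right, y down, z forward; pixel columns grow to the right and rows downward; lengths in m; the calibration is good to about 2 mm. A picture is of the moment at which its call begins. camera_info takes no time and is no camera call.
A pose or a line that the arm cannot do raises bot.MotionError and nothing moves.
- bot.close_job(): hands the job in, once; it reports no verdict.
The state is a dict: "clock": time; "joints": joint angles; "qvel": joint speeds; "tau": joint torques, N m; "ee_pos": TCP position; "tcp_rot": TCP orientation; "contact_force": force on the tool from outside, world axes, zero at the start; "moment": the same for the moment, N m; "width": finger opening in m.
Only numpy, scipy, OpenCV 4.12 (cv2) and the standard library are available. Lean on these libraries where they do the work, as an engineer would, in place of code of your own. Each camera call takes 0.05 s, during which the arm holds its last target.

TASK

One of the three identical closed plywood boxes holds the steel counterweight for the giant puppet's sword arm; the others hold light wooden patterns. Heft the boxes, setting each back down upright on the table, until you know the heavy one; open only that box, laying its lid flat on the table, and put the counterweight in the grey tray. Leave the other two boxes closed.

Things in the scene. Friction and masses are not known exactly. Their poses are not given: they have to be found in the camera images.
- box_1_mid (a point): Centre (31 above underside) of box_1, one of three identical loose lidded plywood boxes: 130 long (x) x 60 wide (y) x 62 high without lid, walls and floor 4 thick. To lift one, grip it across its width at mid-height; the loose lid rides along. Whole weight with lid: 0.5 to 0.65 kg with the steel counterweight, 0.18 to 0.24 kg with a wooden pattern; any one of the three is the heavy one.
- lid_1_handle (a point): Centre of the grip bar of lid_1, on box_1: loose plywood plate 130 (x) x 60 (y) x 4, lip 4 deep below (2.5 play), dark wood bar 44 (x) x 16 (y) x 16 high in the middle of its top. This point is 8 above the plate's top, 43 above the box centre when closed, 16 above the table when laid on it. 50 g, lifts straight off.
- box_2_mid (a point): Centre (31 above underside) of box_2, one of three identical loose lidded plywood boxes: 130 long (x) x 60 wide (y) x 62 high without lid, walls and floor 4 thick. Contents, same shape in all: round foot 46 dia x 16 high with upright grip stem 26 dia x 34 high, within 3 of the box's middle; foot top 20, stem top 54 above the box's underside.
- lid_2_handle (a point): Centre of the grip bar of lid_2, on box_2: loose plywood plate 130 (x) x 60 (y) x 4, lip 4 deep below (2.5 play), dark wood bar 44 (x) x 16 (y) x 16 high in the middle of its top. This point is 8 above the plate's top, 43 above the box centre when closed, 16 above the table when laid on it. 50 g, lifts straight off.
- box_3_mid (a point): Centre (31 above underside) of box_3, one of three identical loose lidded plywood boxes: 130 long (x) x 60 wide (y) x 62 high without lid, walls and floor 4 thick. Inside 122 x 52, so fingers closing along x have room beside the stem of the part in its middle; two floor ribs at x = +28 and -28, tops 9 above the underside, keep the part centred.
- lid_3_handle (a point): Centre of the grip bar of lid_3, on box_3: loose plywood plate 130 (x) x 60 (y) x 4, lip 4 deep below (2.5 play), dark wood bar 44 (x) x 16 (y) x 16 high in the middle of its top. This point is 8 above the plate's top, 43 above the box centre when closed, 16 above the table when laid on it. 50 g, lifts straight off.
- tray: Shallow grey plastic open tray fixed on the table, outside 160 (x) x 140 (y) x 22 high, walls and floor 5 thick; origin at the centre of its underside.

How it is judged:
By the outcome, as a careful person would: the job done as asked, in the order asked, and still so for the second after the job is handed in, with the robot touching nothing.
It also fails if it takes over 72 s, if anything falls off the work surface, if the arm or the gripper's body presses on something with over 40 N, if the wrist force passes 120 N, or if a joint passes its speed limit or range.

## Working session

There is one attempt and no reset: what is moved stays moved. The work goes in short steps, each a Python script; the robot and the scene stay as the last script left them, time stands still between calls to the robot, and variables do not carry over. Pictures are saved under pics/ and viewed, and the job is handed in when it is done.

```bash
ls; mkdir -p pics
python3 - <<'E'
from workcell import bot,cams
import cv2
for n in ("scene","top"):
    im=cams.capture(n); cv2.imwrite(f"pics/{n}0.png",im[:,:,::-1]); i=cams.camera_info(n); print(n,i)
s=bot.sense(); print(s, bot.nose_length)
E
```

```text
pics
scene {'fx': 441.89883962452365, 'fy': 441.89883962452365, 'cx': 256.4106880108742, 'cy': 192.5116534214215, 'k1': -0.17672280078010125, 'rvec': array([ 1.33636284,  2.08406337, -0.97763017]), 'tvec': array([ 0.18640256, -0.26765687,  1.59056626])}
top {'fx': 393.4889769891548, 'fy': 393.4889769891548, 'cx': 256.53949675165524, 'cy': 194.53468397893792, 'k1': -0.017054745985740118, 'rvec': array([ 2.199253  , -2.1553653 ,  0.10230401]), 'tvec': array([0.02689957, 0.51707073, 1.01436881])}
{'clock': 0.1, 'joints': array([ 1.13408456,  0.46933827, -0.04856406,  1.53362265,  0.02410108,
        1.14102269, -0.08227849]), 'qvel': array([ 7.81046578e-05, -2.21946098e-03,  7.35435037e-04, -4.10569550e-03,
        1.98502370e-03,  1.60124407e-03, -6.40722382e-04]), 'tau': array([ 5.70487991e-04, -5.11517715e+01, -4.69426811e-02, -2.38392413e+01,
        1.08462421e-02,  4.34221743e-03,  2.00669774e-05]), 'ee_pos': array([ 0.26748801, -0.61915472,  0.24136104]), 'tcp_rot': array([-3.13978901e+00,  8.08397954e-05,  4.07836307e-01]), 'contact_force': array([-0.21441497,  1.11870465, -0.17727658]), 'moment': array([ 0.05214496,  0.01300475, -0.04873546]), 'width': 0.085311838689346} 0.011
```

View pics/scene0.png

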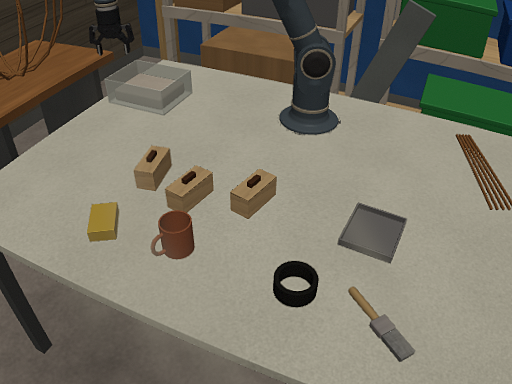

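View pics/top0.png

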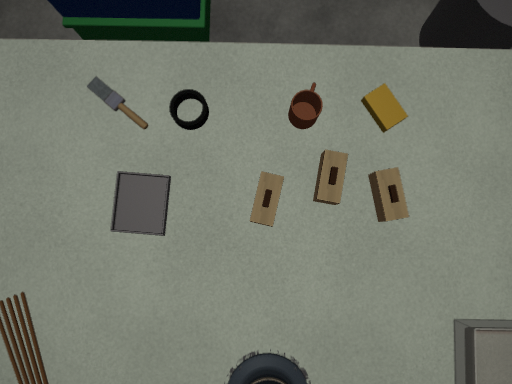

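```bash
python3 - <<'E'
import cv2
im=cv2.imread("pics/top0.png")
c=im[140:236,236:420]; cv2.imwrite("pics/crop_boxes.png",cv2.resize(c,None,fx=4.3,fy=4.3,interpolation=cv2.INTER_CUBIC)[:600,:800])
c=im[160:245,100:185]; cv2.imwrite("pics/crop_tray.png",cv2.resize(c,None,fx=6,fy=6,interpolation=cv2.INTER_CUBIC))
E
cat > h.py <<'E'
import numpy as np, cv2
from workcell import bot,cams
def ray(cam,u,v):
    i=cams.camera_info(cam); K=np.array([[i['fx'],0,i['cx']],[0,i['fy'],i['cy']],[0,0,1]])
    p=cv2.undistortPoints(np.array([[[u,v]]],float),K,np.array([i['k1'],0,0,0.]))[0,0]
    R=cv2.Rodrigues(i['rvec'])[0]; return -R.T@i['tvec'], R.T@np.array([p[0],p[1],1])
def atz(cam,u,v,z):
    o,d=ray(cam,u,v); return o+d*(z-o[2])/d[2]
def proj(cam,P):
    i=cams.camera_info(cam); K=np.array([[i['fx'],0,i['cx']],[0,i['fy'],i['cy']],[0,0,1]])
    return cv2.projectPoints(np.array(P,float).reshape(-1,3),i['rvec'],i['tvec'],K,np.array([i['k1'],0,0,0.]))[0][:,0]
E
```

```text
(no output)
```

View pics/crop_boxes.png

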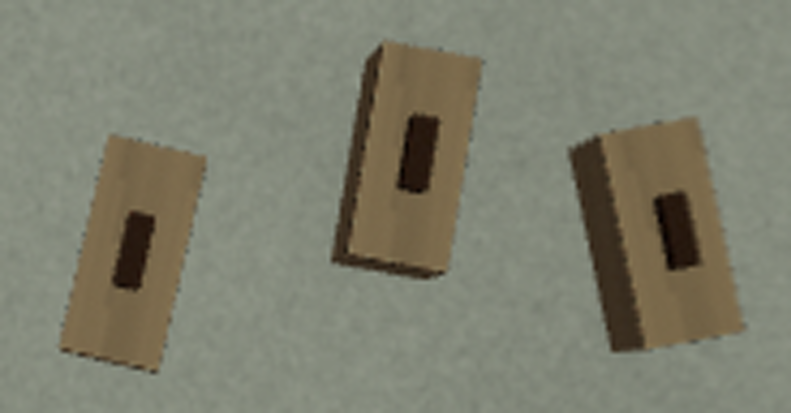

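View pics/crop_tray.png

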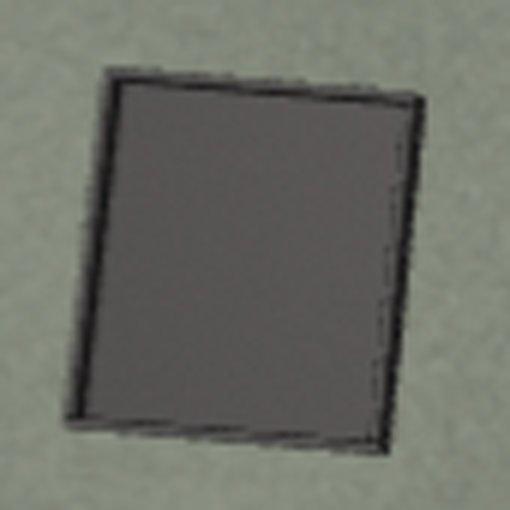

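```bash
cat > m.py <<'E'
from h import *
B={'L':[(108,134),(206,157),(160,372),(60,350)],'M':[(382,42),(482,60),(447,272),(347,252)],'R':[(600,135),(698,117),(744,328),(644,350)]}
H={'L':(134,251),'M':(418,154),'R':(678,231)}
f=lambda p,s,o:((p[0]+.5)/s-.5+o[0],(p[1]+.5)/s-.5+o[1])
for k,c in B.items():
    P=np.array([atz('top',*f(p,4.3,(236,140)),.066) for p in c])
    r=cv2.minAreaRect
    ax=(P[0]+P[1]-P[2]-P[3]); print(k,'ctr',P.mean(0).round(4),'yaw',np.arctan2(ax[1],ax[0]).round(4),'L',np.linalg.norm(P[0]-P[3]).round(4),np.linalg.norm(P[1]-P[2]).round(4),'W',np.linalg.norm(P[0]-P[1]).round(4),np.linalg.norm(P[3]-P[2]).round(4),'handle',atz('top',*f(H[k],4.3,(236,140)),.082).round(4))
    print(proj('scene',[[*P.mean(0)[:2],.082]]))
c=[(106,67),(426,95),(388,455),(65,428)]
P=np.array([atz('top',*f(p,6,(100,160)),.022) for p in c]); print(P.mean(0),P)
E
python3 m.py
python3 - <<'E'
import cv2
im=cv2.imread("pics/scene0.png")
cv2.imwrite("pics/crop_sc.png",cv2.resize(im[135:255,85:285],None,fx=4,fy=4,interpolation=cv2.INTER_CUBIC))
E
```

```text
L ctr [0.5034 0.0116 0.066 ] yaw -0.1964 L 0.1305 0.1295 W 0.0595 0.0598 handle [0.503  0.0119 0.082 ]
[[253.04033505 177.52107999]]
M ctr [ 0.5641 -0.1535  0.066 ] yaw -0.1605 L 0.1273 0.1285 W 0.0604 0.0599 handle [ 0.563  -0.1523  0.082 ]
[[188.00339856 174.06148088]]
R ctr [ 0.5221 -0.3056  0.066 ] yaw 0.1987 L 0.1292 0.1274 W 0.0598 0.0608 handle [ 0.5211 -0.3038  0.082 ]
[[150.72007143 152.81535043]]
[0.48812051 0.34225698 0.022     ] [[0.57238473 0.40834564 0.022     ]
 [0.56275164 0.26611454 0.022     ]
 [0.4042894  0.27646637 0.022     ]
 [0.41305627 0.41810135 0.022     ]]
```

View pics/crop_sc.png

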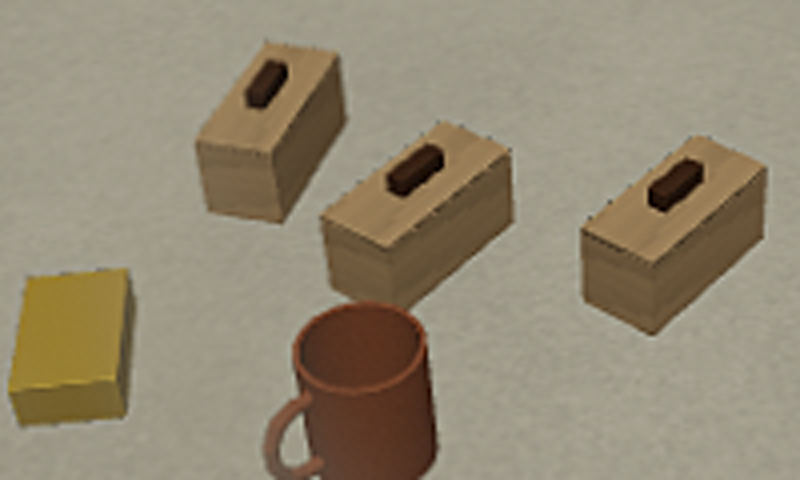

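```bash
cat >> h.py <<'E'
pi=np.pi
BX={'L':(.5034,.0116,-.1964),'M':(.5636,-.1530,-.1605),'R':(.5218,-.3050,.1987)}
def fz(n=6):
    a=[]
    for _ in range(n): bot.pause(.05); a.append(bot.sense()['contact_force'])
    return np.mean(a,0)
def st(m=''):
    s=bot.sense(); print(m,'t',round(s['clock'],2),s['ee_pos'].round(4),s['tcp_rot'].round(3),'w',round(s['width'],4),'F',s['contact_force'].round(2))
def heft(k,zg=.027):
    x,y,th=BX[k]; o=[pi,0,th]
    bot.move_ptp([x,y,.14],o); st('above')
    c=bot.move_straight([x,y,zg],speed=.15,threshold=8); st(f'down contact={c}')
    if c: raise SystemExit('contact')
    bot.gripper_close(); st('closed'); f0=fz()
    bot.move_straight([x,y,zg+.05],speed=.15); bot.pause(.2); f1=fz(); st('lifted')
    print('tau',bot.sense()['tau'].round(2))
    print('f0',f0.round(2),'f1',f1.round(2))
E
python3 - <<'E'
from h import *
print(bot.solve_ik([.5034,.0116,.14],[pi,0,-.1964]),fz(3))
heft('L')
cv2.imwrite('pics/scene1.png',cams.capture('scene')[:,:,::-1])
E
```

```text
[ 0.23437209  0.34637959 -0.41391825  2.02152832  0.18966685  0.80995043
 -2.05627151] [0.12666483 0.14685563 0.11494338]
above t 2.67 [0.5037 0.0108 0.1401] [ 3.141 -0.    -0.198] w 0.0854 F [0.17 0.45 0.82]
down contact=False t 3.58 [0.5041 0.0117 0.0276] [-3.141e+00 -1.000e-03 -1.960e-01] w 0.0854 F [0.5  0.38 0.76]
closed t 3.93 [0.5044 0.0118 0.0282] [-3.141e+00 -2.000e-03 -1.970e-01] w 0.0599 F [-0.24  0.55  5.91]
lifted t 5.22 [0.5033 0.0116 0.0767] [ 3.142e+00  1.000e-03 -1.960e-01] w 0.0593 F [ 0.03 -0.42 -2.1 ]
tau [-0.000e+00 -4.096e+01 -3.290e+00 -1.633e+01  1.000e-02  0.000e+00
 -0.000e+00]
f0 [-0.83  0.2   5.97] f1 [-0.06  0.04 -1.67]
```

View pics/scene1.png

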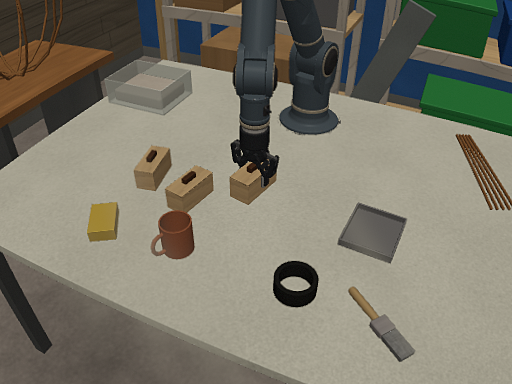

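The picture shows box L held at about (253,180), lifted clear with its lid on. The weight reads about 1.8 N, so it is a light one. I'll set it down and heft M next.

```bash
cat >> h.py <<'E'
def setdown(k,zg=.027):
    x,y,th=BX[k]
    c=bot.move_straight([x,y,zg-.001],speed=.08,threshold=5); st(f'set contact={c}')
    bot.ungrasp(); st('open'); bot.move_straight([x,y,.14],speed=.2); st('up')
E
python3 - <<'E'
from h import *
setdown('L')
heft('M')
cv2.imwrite('pics/top2.png',cams.capture('top')[:,:,::-1])
cv2.imwrite('pics/scene2.png',cams.capture('scene')[:,:,::-1])
E
```

```text
set contact=True t 5.86 [0.5024 0.0114 0.0279] [ 3.141e+00  3.000e-03 -1.970e-01] w 0.0595 F [-0.69  0.32  3.29]
open t 6.24 [0.5016 0.0112 0.0277] [ 3.14   0.004 -0.197] w 0.0852 F [ 1.   -0.25  0.22]
up t 6.95 [0.5026 0.0113 0.1392] [ 3.14   0.005 -0.197] w 0.0852 F [ 0.44 -0.38  0.36]
above t 7.68 [ 0.5628 -0.1522  0.1385] [-3.14e+00  3.00e-03 -1.60e-01] w 0.0852 F [0.47 0.7  0.38]
down contact=False t 8.58 [ 0.5644 -0.1526  0.0278] [-3.142e+00 -2.000e-03 -1.600e-01] w 0.0856 F [-0.08  0.2   0.59]
closed t 8.94 [ 0.5644 -0.1532  0.0283] [ 3.141e+00 -2.000e-03 -1.610e-01] w 0.059 F [-2.   -0.03  6.36]
lifted t 10.22 [ 0.5635 -0.1529  0.0767] [-3.141  0.    -0.16 ] w 0.0594 F [ 0.08  0.15 -5.06]
tau [ 0.000e+00 -5.055e+01 -3.970e+00 -1.925e+01  1.000e-02 -0.000e+00
 -0.000e+00]
f0 [-0.95  0.31  6.15] f1 [ 0.13  0.2  -5.54]
```

View pics/top2.png

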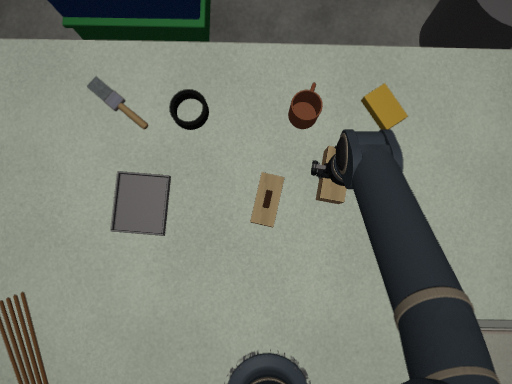

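View pics/scene2.png

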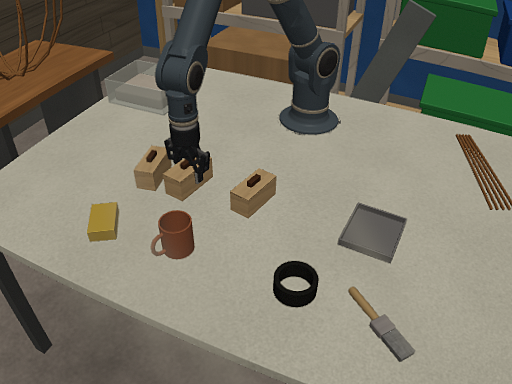

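Box M reads 5.5 N, about 0.57 kg. That matches the steel weight, so M is the heavy one. I'll set it down and take off its lid.

Run:
```python
from h import *
setdown('M')
x,y,th=BX['M']; x,y=.5636,-.1528
c=bot.move_straight([x,y,.080],[pi,0,th],speed=.12,threshold=6); st(f'handle {c}')
if c: raise SystemExit
bot.gripper_close(); st('closed')
bot.move_straight([x,y,.11],speed=.08); st('lift')
bot.move_straight([x,y,.20],speed=.25); st('lift')
bot.move_ptp([.50,.14,.12],[pi,0,th]); st('at lid')
cv2.imwrite('pics/top3.png',cams.capture('top')[:,:,::-1])
cv2.imwrite('pics/scene3.png',cams.capture('scene')[:,:,::-1])
```

```text
set contact=True t 10.91 [ 0.5622 -0.1528  0.028 ] [-3.141  0.004 -0.161] w 0.0596 F [-0.53 -0.19  3.78]
open t 11.29 [ 0.5606 -0.1526  0.0271] [-3.141  0.007 -0.161] w 0.0853 F [-0.03 -0.99  0.33]
up t 12.01 [ 0.5627 -0.153   0.1391] [-3.141  0.009 -0.161] w 0.0854 F [ 0.32 -0.35 -1.07]
handle False t 12.66 [ 0.5638 -0.1527  0.0798] [-3.141  0.    -0.16 ] w 0.0851 F [-0.05  0.14 -0.38]
closed t 13.3 [ 0.5639 -0.1529  0.0805] [ 3.141e+00 -1.000e-03 -1.610e-01] w 0.0145 F [-0.26 -0.48  4.33]
lift t 13.82 [ 0.5637 -0.1529  0.1105] [ 3.141e+00 -1.000e-03 -1.610e-01] w 0.0143 F [-0.11  0.55 -0.65]
lift t 14.33 [ 0.5633 -0.1528  0.2001] [ 3.141 -0.    -0.161] w 0.0142 F [-0.28 -0.43 -1.23]
at lid t 15.52 [0.5007 0.1385 0.1198] [ 3.141 -0.    -0.163] w 0.014 F [0.08 0.26 0.08]
```

View pics/top3.png

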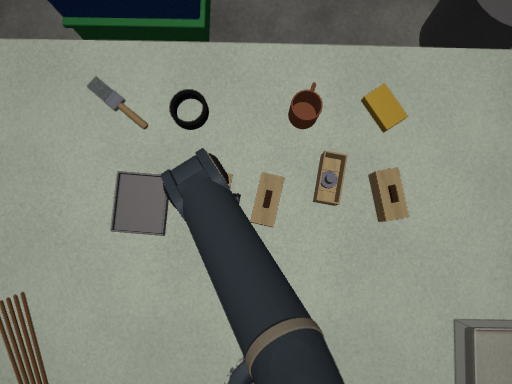

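View pics/scene3.png

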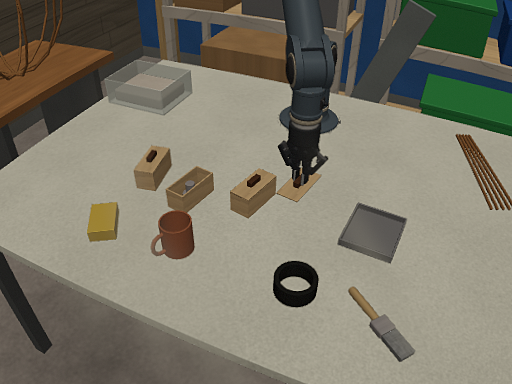

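The picture shows the lid held level over the table at about (300,185). Box M is open with the steel part at top-view pixel (329,180). I'll lay the lid down and measure the part.

Run:
```python
from h import *
th=BX['M'][2]
bot.move_straight([.50,.14,.035],speed=.15)
c=bot.move_straight([.50,.14,.0195],speed=.04,threshold=4); st(f'lid down {c}')
bot.ungrasp(); st('open'); bot.move_straight([.50,.14,.15],speed=.2); st('up')
im=cv2.imread('pics/top3.png')
cv2.imwrite('pics/crop3.png',cv2.resize(im[145:210,305:355],None,fx=9,fy=9,interpolation=cv2.INTER_CUBIC))
```

```text
lid down True t 16.71 [0.5008 0.1402 0.0225] [-3.141e+00 -2.000e-03 -1.610e-01] w 0.0143 F [-1.26 -1.    6.2 ]
open t 17.4 [0.5002 0.1399 0.0219] [ 3.142 -0.    -0.161] w 0.0853 F [-0.89 -0.85 -0.06]
up t 18.19 [0.4993 0.1395 0.1491] [ 3.141e+00  1.000e-03 -1.610e-01] w 0.0855 F [-0.39  0.89 -0.17]
```

View pics/crop3.png

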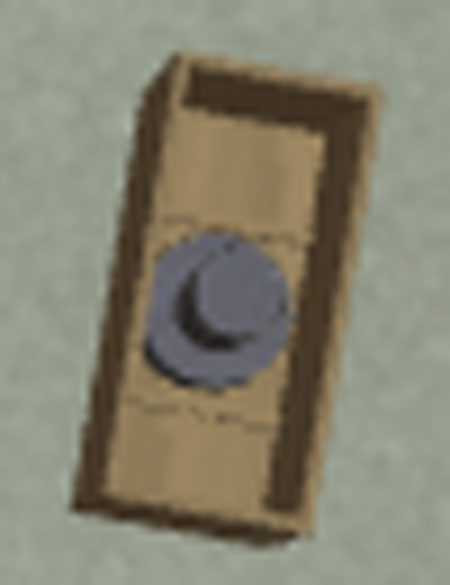

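Run:
```python
from h import *
f=lambda p:((p[0]+.5)/9-.5+305,(p[1]+.5)/9-.5+145)
P=np.array([atz('top',*f(p),.062) for p in [(183,55),(383,93),(310,532),(105,495)]])
ax=P[0]+P[1]-P[2]-P[3]
print(P.mean(0),np.arctan2(ax[1],ax[0]),np.linalg.norm(P[0]-P[3]),np.linalg.norm(P[0]-P[1]))
print('stem',atz('top',*f((241,290)),.054),'foot',atz('top',*f((222,309)),.020))
th=-.1605
for y in (th+pi/2,th-pi/2): print(bot.solve_ik([.5625,-.153,.12],[pi,0,y]))
for y in (th+pi/2,th-pi/2): print(bot.solve_ik([.488,.342,.12],[pi,0,y]))
```

```text
[ 0.56163086 -0.15377539  0.062     ] -0.1660978086482843 0.12816032923991583 0.05800935561671917
stem [ 0.56342296 -0.15404584  0.054     ] foot [ 0.56239672 -0.15504068  0.02      ]
[ 0.72605482  0.56170732 -0.72254721  1.84439122  0.46225584  0.91049171
 -0.37206044]
[-0.45498311  0.6149958   0.91559451  1.91256648 -0.61204667  0.9210756
 -2.5396106 ]
[-0.09884722  0.61225645 -0.81289427  1.8103861   0.53691755  0.95455382
 -1.3036324 ]
[ 0.09821566  0.80163764 -1.18131854  1.80047328  0.82407897  1.13293967
  1.61203187]
```

Run:
```python
from h import *
x,y=.5627,-.1535; o=[pi,0,-.162+pi/2]
bot.move_ptp([x,y,.15],o); st('above')
bot.move_straight([x,y,.085],speed=.15)
c=bot.move_straight([x,y,.0345],speed=.06,threshold=5); st(f'down {c}')
if c: raise SystemExit
bot.gripper_close(); st('closed')
bot.move_straight([x,y,.09],speed=.06); st('lift')
bot.move_straight([x,y,.18],speed=.2); bot.pause(.2); print(fz()); st('high')
cv2.imwrite('pics/scene4.png',cams.capture('scene')[:,:,::-1])
```

```text
above t 19.9 [ 0.5626 -0.1526  0.1496] [-3.141e+00 -1.000e-03  1.410e+00] w 0.0854 F [ 0.96 -0.39  0.58]
down False t 21.48 [ 0.5631 -0.1534  0.0348] [ 3.141 -0.     1.409] w 0.0852 F [0.16 0.12 0.66]
closed t 22.06 [ 0.5633 -0.1536  0.035 ] [3.14  0.    1.409] w 0.0248 F [-0.47 -0.5   2.88]
lift t 23.13 [ 0.5623 -0.1535  0.0896] [-3.141 -0.     1.409] w 0.0245 F [-0.3  -0.49 -4.44]
[ 0.39456569  0.26884411 -4.06344198]
high t 24.23 [ 0.5626 -0.1534  0.1797] [-3.141 -0.     1.409] w 0.0243 F [ 0.98  0.15 -4.11]
```

View pics/scene4.png

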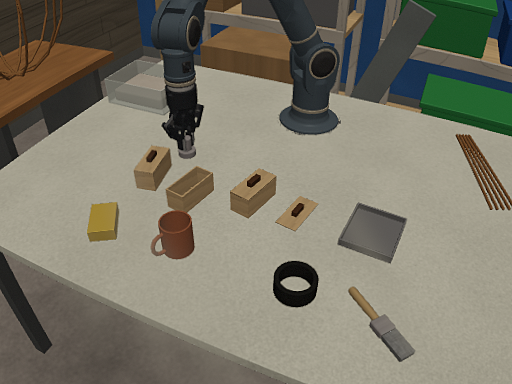

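The weight is in the gripper at (187,150), reading 4.1 N, and box M at (190,188) is empty and upright. The lid lies flat at (297,213). Next I'll move the weight to the tray.

Run:
```python
from h import *
x,y=.488,.342; o=[pi,0,-.162+pi/2]
bot.move_ptp([x,y,.18],o); st('above')
bot.move_straight([x,y,.06],speed=.2)
c=bot.move_straight([x,y,.033],speed=.04,threshold=4); st(f'down {c}')
bot.ungrasp(); st('open'); bot.move_straight([x,y,.20],speed=.2)
bot.move_ptp([.30,-.55,.28],[pi,0,.41]); bot.pause(.3); st('away')
for n in('top','scene'): cv2.imwrite(f'pics/{n}5.png',cams.capture(n)[:,:,::-1])
```

```text
above t 26.1 [0.4892 0.3404 0.1797] [3.141e+00 1.000e-03 1.406e+00] w 0.0244 F [ 1.   -0.57 -4.11]
down True t 27.43 [0.4879 0.3416 0.036 ] [-3.141e+00  1.000e-03  1.409e+00] w 0.0244 F [-1.07 -0.34  4.6 ]
open t 28.05 [0.4871 0.3404 0.0348] [-3.139e+00  3.000e-03  1.408e+00] w 0.0859 F [-0.69 -0.53  0.66]
away t 32.52 [ 0.3002 -0.5499  0.28  ] [-3.142 -0.     0.41 ] w 0.0855 F [-0.31  0.12  0.12]
```

View pics/top5.png

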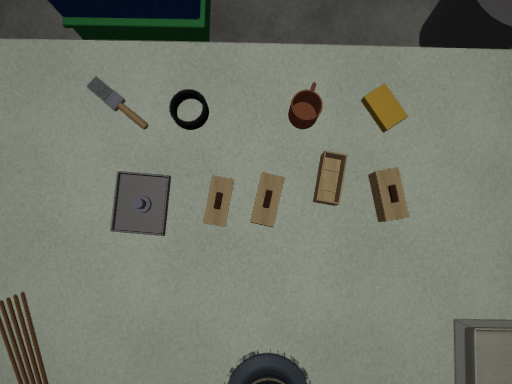

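View pics/scene5.png

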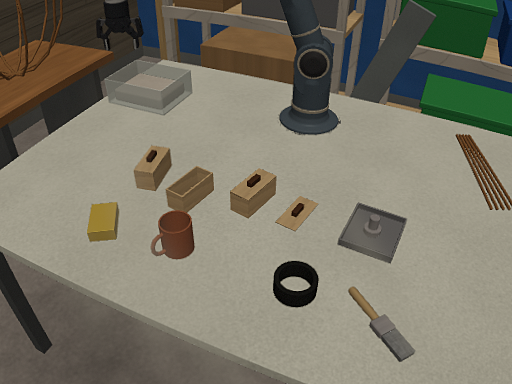

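The pictures show the weight upright in the tray at top-view (142,204), and the lid flat at (218,200). Both light boxes are closed at (267,199) and (389,194), and the emptied box stands upright at (331,178).

```bash
python3 -c "
from workcell import bot
bot.close_job(); print(bot.sense()['clock'])"
```

```text
the job is handed in; nothing more can be done
the job is handed in; nothing more can be done
```

The steel counterweight is upright in the grey tray, and I handed the job in at about 32.5 s of the 72 s allowed.

- **Hefting:** The box at y ≈ +0.01 read about 1.8 N, so it was a light one. The middle box at y ≈ −0.15 read about 5.5 N (0.57 kg), which is the steel weight. I did not lift the third box, because two hefts were enough to know.
- **Opening:** I opened only the middle box and laid its lid flat on the table at about (0.50, 0.14).
- **Last checks:** The final pictures from both cameras show the weight in the tray, the lid flat and the emptied box upright. The other two boxes are closed and upright, and the arm is clear of everything. The part read about 4.1 N in the gripper, which fits steel.
- **Disagreements:** No check failed. Before moving, the two cameras put the lid handles about 1.5 to 3 pixels apart in the scene view. I went by the top view, and every grasp landed.

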